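Push the electrical box through the gap on the parts shelf

TASK

Push the covered square electrical box along the pine board, through the narrow gap between the screwed-down fastener dispenser and the screwed-down green bin, until its leading side sits squarely against the raised lip at the end of the board, and then take the hand away. Only push it along the board: do not pick it up or tip it. Leave the pipe wrench, the crank bolt and the screw jar where they are, and do not press the dispenser's button.

Things in the scene. Friction and masses are not known exactly. Their poses are not given: they have to be found in the camera images.
- board: sanded pine shelf board, fixed on the bench, 440 mm (its x) x 640 mm (its y) x 18 mm thick; origin at the centre of its underside, on the bench top. Its x points away from the robot, its y along the board to the robot's left, turned by up to 0.2 rad. A raised pine lip 18 mm thick runs along its whole left (+y) end, its top 32 mm above the board's top
- lip_face (a point): point at the foot of the lip's inner face, on the board's top, half way along the lip; axes as the board's. The box is home when its leading side touches this face, its centre then 51 mm short of it along y
- ebox: grey steel electrical box with flat blank cover, 102 x 102 mm square, 42 mm high, vertical corners rounded to 7 mm, closed, 0.3 to 0.65 kg, loose on the board to the right (-y side) of the gap; origin at the centre of its underside, z up, x and y square to its sides; starts turned by up to 0.35 rad from the board and up to 40 mm off the line of the gap
- dispenser: red plastic push-button fastener dispenser, screwed to the board on the robot's side of the gap, square to it: 100 mm deep (its x), 90 mm wide (its y), 76 mm high, plus a low chute tray 26 mm out at the front (-x) and 4 mm high screw ears at the sides; origin at the centre of its underside, without tray. Its plain back, at x = +50 mm, is one side of the gap; vertical corners rounded to 8 mm
- bin: green stacking parts bin, screwed to the board on the far side of the gap, square to it: 120 mm deep (its x), 105 mm wide (its y), 75 mm high, falling to a 47 mm front lip; origin at the centre of its underside. That straight lip, at x = -60 mm, is the other side of the gap, ends rounded to 6 mm. The gap, 107 to 110 mm wide, runs along the board's y, between this lip and the dispenser's back
- dispenser_button (a joint): push button on the low front deck of the dispenser, 54 mm above the board; 0 = up, 0.006 m = fully pressed (5 N)
- wrench: steel pipe wrench lying flat on the board near its right end, 250 mm long along its x, 22 mm high, 0.8 kg; origin on its underside near the middle; leave it alone
- crank_bolt: chrome bike crank bolt standing on its flanged head, 23 mm across, 29 mm high; origin under its centre; leave it alone
- jar: small glass screw jar with a metal lid, 54 mm across, 70 mm high; origin under its centre; leave it alone. Bolt and jar stand near the lip, one on the robot's side and one on the far side, at least 90 mm off the line of the gap
Not all that is in view belongs to the job. There is more than one size of the ebox; the one meant has the size given above.

How it is judged:
By the outcome, as a careful person would: the job done as asked, in the order asked, and still so for the second after the job is handed in, with the robot touching nothing.
It also fails if it takes over 64 s, if anything falls off the work surface, if the arm or the gripper's body presses on something with over 40 N, if the wrist force passes 120 N, or if a joint passes its speed limit or range.

ROBOT

A 7-joint arm with a two-finger parallel gripper is mounted at the origin on the work surface. World frame = base frame: x ahead of the robot, y to its left, z up, the work surface at z = 0. Lengths are in m, angles in rad, forces in N, time in s.
With the tool pointing down it reaches from about 0.425 to 0.95 m from the base axis. Payload 16.7 kg.
Tool frame: the origin (TCP) lies between the finger pads; the fingertips stand 11 mm ahead of it and the grasp point (between the pads) lies 8 mm behind it (ctrl.tips_ahead is the distance from the TCP to the fingertips, in m); y points along the fingers, x is the direction in which the jaws open and shut, and the axes are right-handed (so a half turn about y gives the same grasp; the last joint's range is limited). The gripper opens to 94 mm and grips with 3 to 60 N. Pads are 16 mm wide; open, the fingers measure 119 mm over their backs; the gripper's body (75 mm by 177 mm) begins 78 mm behind the grasp point.
Start: joints at [-1.488, 0.426, 0.074, 1.606, -0.034, 1.111, -0.067], TCP at [0.155, 0.657, 0.216] pointing down, gripper open.
Joint ranges: [-2.85, 2.85], [-0.5, 2.14], [-1.23, 1.37], [0.21, 2.46], [-1.02, 4.16], [0.16, 2.05], [-2.73, 2.73]. Speed limits (rad/s): [1.89, 1.89, 2.39, 2.39, 3.01, 3.01, 3.01].

INTERFACE

Orientations are given as [roll, pitch, yaw] about the fixed x, y, z axes, in that order (R = Rz(yaw) Ry(pitch) Rx(roll)).
In Python, from rig import ctrl, claw, kinematics, sensors, optics, job gives the robot as it stands. Calls block until the motion is done:
- ctrl.reach(position, orientation): joint-space move of the TCP to a pose.
- ctrl.servo_line(position, feed=0.15, ori=None): straight line of the TCP; ori=None keeps the orientation; feed is the mean speed in m/s.
- ctrl.move_j(angles): joint-space move.
- claw.set_gripper(opening, newtons=None): opening from 0.0 (shut) to 1.0 (fully open); newtons is the grip in N (None keeps the last); returns when the fingers have stopped.
- ctrl.dwell(seconds).
- kinematics.solve_ik(position, orientation): joint angles nearest the present ones, or None.
- sensors.observe(): the state.
- optics.camera(name): name is "side" or "top" or "wrist"; returns the picture (384x512x3 uint8, red, green, blue); there is no depth.
- optics.camera_info(name): a dict with "intrinsics" (3x3 intrinsics, pixels), "origin" and "orientation" of the camera in the world; the wrist camera has in their place "tool_from_camera" (4x4, takes a point from camera to tool coordinates, whose origin is the TCP and whose axes are the tool frame's). Camera axes: x right, y up, looking along -z (the intrinsics and any distortion apply to the point x, -y, -z); pixel columns grow to the right and rows downward; lengths in m; the calibration is good to about 2 mm. A picture is of the moment at which its call begins: read the wrist's pose just before it. camera_info takes no time and is no camera call.
A pose or a line that the arm cannot do raises ctrl.Unreachable and nothing moves.
- job.hand_in(): hands the job in, once; it reports no verdict.
The state is a dict: "time": time; "joint_positions": joint angles; "dq": joint speeds; "joint_torque": joint torques, N m; "ee_pos": TCP position; "tcp_rot": TCP orientation; "force": force on the tool from outside, world axes, zero at the start; "ft_torque": the same for the moment, N m; "grip_width": opening from 0.0 (shut) to 1.0 (fully open).
Only numpy, scipy, OpenCV 4.12 (cv2) and the standard library are available. Lean on these libraries where they do the work, as an engineer would, in place of code of your own. Each camera call takes 0.05 s, during which the arm holds its last target.

## Working session

There is one attempt and no reset: what is moved stays moved. The work goes in short steps, each a Python script; the robot and the scene stay as the last script left them, time stands still between calls to the robot, and variables do not carry over. Pictures are saved under pics/ and viewed, and the job is handed in when it is done.

```bash
ls; mkdir -p pics
python3 - <<'E'
from rig import ctrl, claw, kinematics, sensors, optics, job
import cv2, numpy as np
print(sensors.observe())
for n in ["side","top","wrist"]:
    im=optics.camera(n); cv2.imwrite(f"pics/{n}0.png",cv2.cvtColor(im,cv2.COLOR_RGB2BGR)); print(n,optics.camera_info(n))
E
```

```text
pics
{'time': 0.0, 'joint_positions': array([-1.48850351,  0.42673721,  0.07384681,  1.60658908, -0.03410649,
        1.11081387, -0.06709876]), 'dq': array([ 7.67665623e-04, -6.64766637e-05,  1.26918557e-03,  2.00654093e-03,
       -5.64899237e-05,  2.28467061e-04,  6.21172018e-04]), 'joint_torque': array([ 2.77922234e-03, -9.35836172e+01,  3.66745479e+00, -4.54178882e+01,
       -4.87467251e-02,  2.00523064e-02,  5.06300205e-05]), 'ee_pos': array([0.15499033, 0.65653117, 0.21577993]), 'tcp_rot': array([-1.57088431e+00,  1.28519084e-03,  1.33897440e+00]), 'force': array([-0.04572048, -0.2481453 ,  1.2703049 ]), 'ft_torque': array([ 0.0232091 , -0.02572534,  0.02398952]), 'grip_width': 1.0022364251971432}
side {'intrinsics': array([[378.91777614,   0.        , 255.85224631],
       [  0.        , 378.91777614, 184.93181789],
       [  0.        ,   0.        ,   1.        ]]), 'origin': array([ 0.25278872, -1.06344333,  0.89093729]), 'orientation': array([ 0.87361048,  0.00838038, -0.27757059])}
top {'intrinsics': array([[461.80053692,   0.        , 255.39876739],
       [  0.        , 461.80053692, 196.64978917],
       [  0.        ,   0.        ,   1.        ]]), 'origin': array([ 0.38162145, -0.12451164,  1.4470665 ]), 'orientation': array([ 0.07609989, -0.02006755, -1.54964563])}
wrist {'intrinsics': array([[333.96165747,   0.        , 254.95166764],
       [  0.        , 333.96165747, 189.78655011],
       [  0.        ,   0.        ,   1.        ]]), 'tool_from_camera': array([[ 9.99999825e-01, -4.17643666e-04, -4.17832681e-04,
         4.79163112e-04],
       [-2.91746513e-04,  2.65886921e-01, -9.64004180e-01,
        -1.69087656e-01],
       [ 5.13706485e-04,  9.64004134e-01,  2.65886753e-01,
         7.57762094e-02],
       [ 0.00000000e+00,  0.00000000e+00,  0.00000000e+00,
         1.00000000e+00]])}
```

View pics/top0.png

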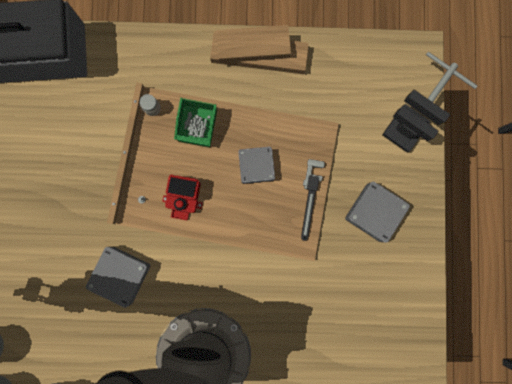

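View pics/side0.png

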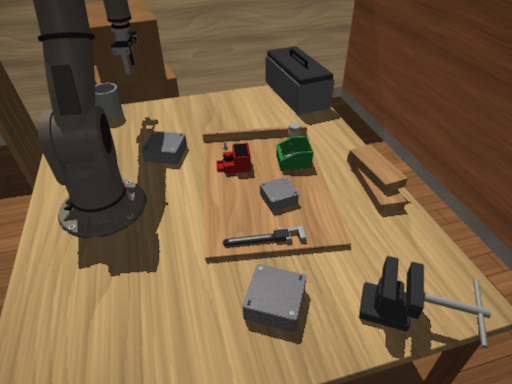

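View pics/wrist0.png

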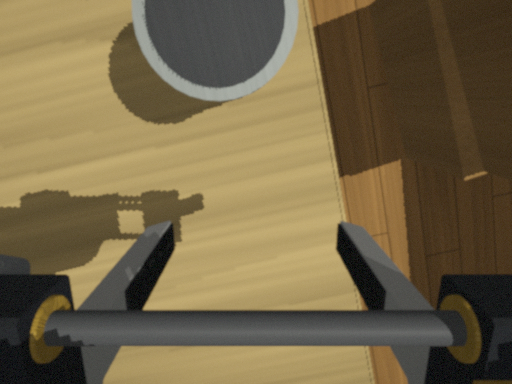

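```bash
cat > h.py <<'E'
from rig import ctrl, claw, kinematics, sensors, optics, job
import cv2, numpy as np
from scipy.spatial.transform import Rotation as R
def cam(n,st=None):
    i=optics.camera_info(n);K=i["intrinsics"]
    if n=="wrist":
        T=np.eye(4);T[:3,:3]=R.from_euler('xyz',st["tcp_rot"]).as_matrix();T[:3,3]=st["ee_pos"]
        T=T@i["tool_from_camera"];return K,T[:3,3],T[:3,:3]
    return K,np.array(i["origin"]),R.from_euler('xyz',i["orientation"]).as_matrix()
def ray(c,px,z):
    K,o,M=c;px=np.atleast_2d(px).astype(float)
    d=np.c_[(px[:,0]-K[0,2])/K[0,0],-(px[:,1]-K[1,2])/K[1,1],-np.ones(len(px))]@M.T
    return o+d*((z-o[2])/d[:,2])[:,None]
def proj(c,p):
    K,o,M=c;q=(np.atleast_2d(p)-o)@M;return np.c_[K[0,0]*q[:,0]/-q[:,2]+K[0,2],K[1,1]*-q[:,1]/-q[:,2]+K[1,2]]
def shot(n,name):
    st=sensors.observe();im=optics.camera(n);bgr=cv2.cvtColor(im,cv2.COLOR_RGB2BGR)
    cv2.imwrite(f"pics/{name}.png",bgr);np.savez(f"pics/{name}.npz",p=st["ee_pos"],r=st["tcp_rot"])
    return bgr,cam(n,st)
def load(n,name):
    d=np.load(f"pics/{name}.npz");return cv2.imread(f"pics/{name}.png"),cam(n,dict(ee_pos=d["p"],tcp_rot=d["r"]))
E
python3 - <<'E'
from h import *
c=cam("top");np.set_printoptions(precision=3,suppress=True)
pts=dict(board=[(140,86),(114,221),(317,258),(339,125)],)
print(ray(c,pts["board"],0.018)) # lip ones are at lip top
print("box",ray(c,[(239,149),(272,148),(275,182),(242,184),(257,165)],0.06))
print("bin/disp",ray(c,[(178,142),(212,147)],0.065),ray(c,[(167,176),(200,179)],0.094))
cs=cam("side");print(ray(cs,[(279,194)],0.06))
b=cv2.imread("pics/top0.png")[70:270,100:350];cv2.imwrite("pics/top0z.png",cv2.resize(b,None,fx=3,fy=3,interpolation=cv2.INTER_CUBIC))
E
```

```text
[[ 0.832  0.22   0.018]
 [ 0.406  0.282  0.018]
 [ 0.306 -0.345  0.018]
 [ 0.724 -0.41   0.018]]
box [[ 0.632 -0.097  0.06 ]
 [ 0.637 -0.197  0.06 ]
 [ 0.534 -0.208  0.06 ]
 [ 0.525 -0.109  0.06 ]
 [ 0.584 -0.153  0.06 ]]
bin/disp [[ 0.648  0.087  0.065]
 [ 0.635 -0.016  0.065]] [[0.54  0.111 0.094]
 [0.534 0.015 0.094]]
[[ 0.579 -0.174  0.06 ]]
```

View pics/top0z.png

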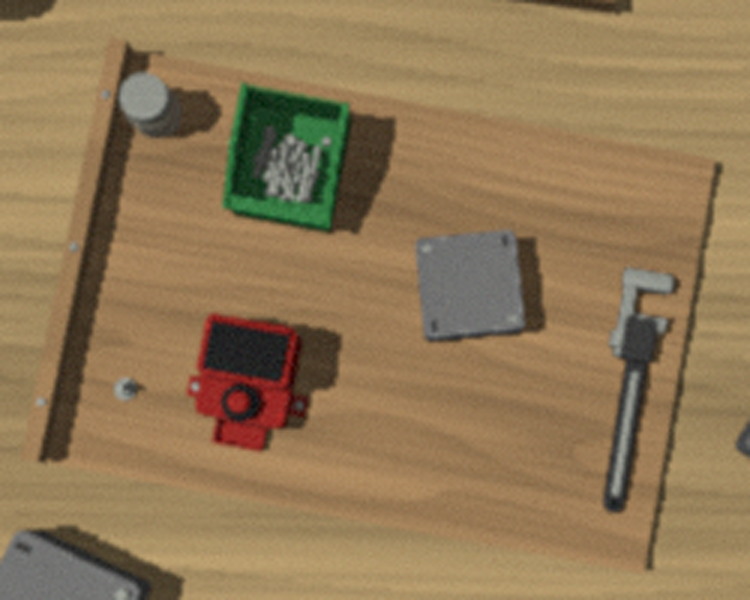

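Run:
```python
from h import *
for yaw in (-0.154,-0.154+np.pi,-.154+np.pi/2,-.154-np.pi/2):
    for p in ([0.57,0.1,0.3],[0.57,-0.02,0.3],[0.55,-0.22,0.06],[0.66,-0.15,0.04],[0.6,0.12,0.04]):
        print(round(yaw,2),p,kinematics.solve_ik(p,[-np.pi/2,0,yaw]))
ctrl.reach([0.56,0.09,0.30],[-np.pi/2,0,-0.154]);print(sensors.observe()["time"])
shot("wrist","w1")
ctrl.reach([0.545,-0.03,0.30],[-np.pi/2,0,-0.154]);ctrl.dwell(0.2)
shot("wrist","w2");print(sensors.observe()["time"],sensors.observe()["dq"])
```

```text
-0.15 [0.57, 0.1, 0.3] [-0.91947367  0.24665172  0.77332795  1.75713289 -0.18318618  1.2117878
 -0.25049936]
-0.15 [0.57, -0.02, 0.3] [-0.86779214  0.27135629  0.97476577  1.78075476 -0.23887098  1.21540738
  0.02007135]
-0.15 [0.55, -0.22, 0.06] [-0.24051888  0.57502271  0.68105164  1.95045873 -0.50266957  0.79056508
  0.57172688]
-0.15 [0.66, -0.15, 0.04] [-0.41360996  0.77907293  0.80589512  1.76131934 -0.69614307  0.91159289
  0.54342707]
-0.15 [0.6, 0.12, 0.04] [-0.78480888  0.62797286  0.65292561  1.91334151 -0.53265992  0.77937202
  0.01247139]
2.99 [0.57, 0.1, 0.3] [ 0.5264462   0.35721722 -1.02625304  1.67800103  0.31686435  1.28664496
  2.42543291]
2.99 [0.57, -0.02, 0.3] [ 0.74581238  0.33904522 -1.02658869  1.69572873  0.30172111  1.27827681
  2.64361616]
2.99 [0.55, -0.22, 0.06] [-0.52518255  0.88356445  1.20131785  1.96365569 -0.9840998   1.04632391
 -2.15245278]
2.99 [0.66, -0.15, 0.04] [-0.51747522  0.89238892  1.00896667  1.7668923  -0.88906377  1.0132592
 -2.45145651]
2.99 [0.6, 0.12, 0.04] [-0.32678289  0.52944716  0.03136866  1.88546556 -0.02383459  0.72703547
  2
[... 551 characters left out ...]
  1.35048348]
-1.72 [0.57, 0.1, 0.3] [-1.01632198  0.27473682  0.90676399  1.76120442 -0.22975852  1.2171321
 -1.77215963]
-1.72 [0.57, -0.02, 0.3] [-0.9256614   0.3005628   1.06430577  1.78279352 -0.27904295  1.22240553
 -1.50833851]
-1.72 [0.55, -0.22, 0.06] [-0.35791494  0.64918278  0.86236667  1.95634443 -0.66108987  0.84460156
 -0.85694793]
-1.72 [0.66, -0.15, 0.04] [-0.43423297  0.79694592  0.84299323  1.76246405 -0.7310494   0.92702784
 -1.00006196]
-1.72 [0.6, 0.12, 0.04] [-0.79676346  0.63408845  0.6707371   1.91399263 -0.54863304  0.78396184
 -1.54432496]
2.6417
3.4917 [ 1.30107719e-03 -1.44891777e-03  5.32385714e-03 -2.43684602e-05
  2.34733422e-03  3.73638403e-04  1.80849419e-03]
```

View pics/w1.png

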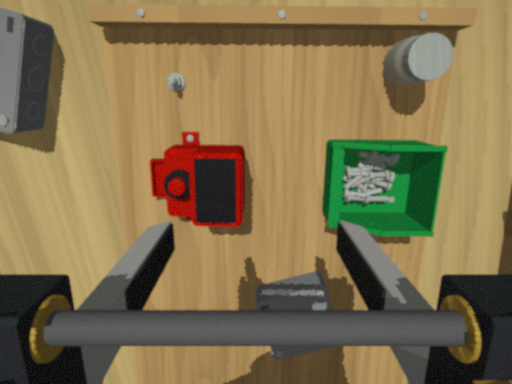

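View pics/w2.png

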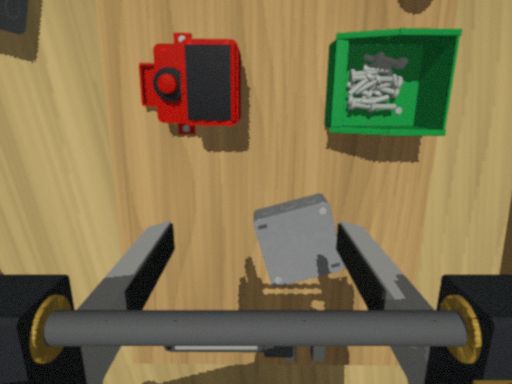

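Run:
```python
from h import *
for n,(a,b,c,d) in dict(w1=(130,250,140,460),w2=(20,150,130,470)).items():
    im=cv2.imread(f"pics/{n}.png")[a:b,c:d];z=800/im.shape[1]
    im=cv2.resize(im,(800,int(im.shape[0]*z)),interpolation=cv2.INTER_NEAREST)
    cv2.imwrite(f"pics/{n}z.png",im);print(z)
im=cv2.imread("pics/w2.png")[185:300,235:365];cv2.imwrite("pics/w2b.png",cv2.resize(im,None,fx=5,fy=5,interpolation=cv2.INTER_NEAREST))
```

```text
2.5
2.3529411764705883
```

View pics/w1z.png

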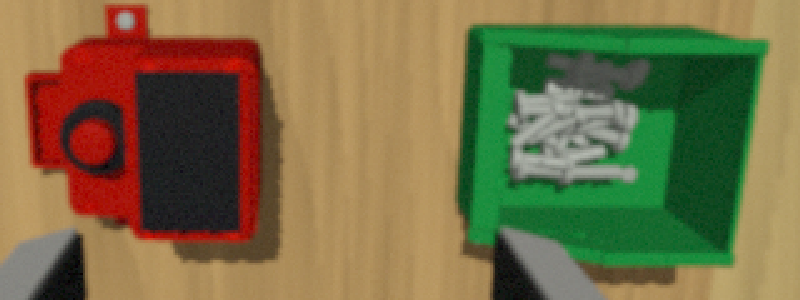

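View pics/w2z.png

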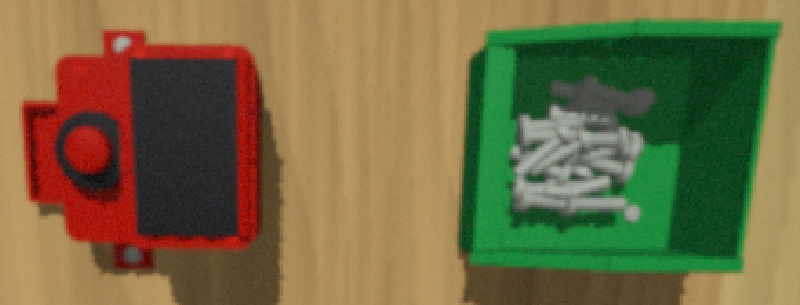

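View pics/w2b.png

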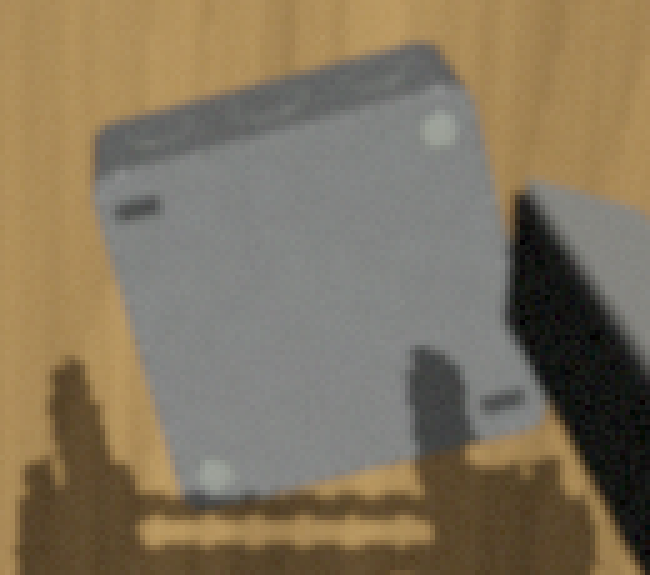

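```bash
cat > meas.py <<'E'
from h import *
np.set_printoptions(precision=4,suppress=True)
def edge(im,kind,rows,side):
    b,g,r=[im[...,i].astype(int) for i in range(3)]
    m=(r>90)&(g<60)&(b<60) if kind=="red" else (g>r+25)&(g>b+25)&(r<90)
    # subpixel not needed: fit line over many rows
    out=[]
    for y in rows:
        x=np.where(m[y])[0]
        if len(x): out.append((x.max()+0.5 if side=="R" else x.min()-0.5,y))
    return np.array(out)
def fit(P):
    vx,vy,x0,y0=cv2.fitLine(P[:,:2].astype(np.float32),cv2.DIST_HUBER,0,0.01,0.001).ravel()
    return np.array([x0,y0]),np.array([vx,vy])*np.sign(vy)
E
python3 - <<'E'
from meas import *
for n,rr,rg in (("w1",range(156,216),range(150,215)),("w2",range(50,112),range(45,115))):
    im,c=load("wrist",n);print(n,"cam",c[1])
    for k,rows,s in (("red",rr,"R"),("green",rg,"L")):
        e=edge(im,k,rows,s)
        for z in (0.018,0.065,0.094):
            p,d=fit(ray(c,e,z));print(k,z,"p",p,"yaw",-np.arctan2(d[0],d[1]), "pix",e[0],e[-1])
    if n=="w1":
        # lip : vertical profile
        for col in (130,200,330,380): print(col,[int(v) for v in cv2.cvtColor(im,cv2.COLOR_BGR2GRAY)[5:50,col]])
E
```

```text
w1 cam [0.5727 0.1673 0.4689]
red 0.018 p [0.5393 0.0498] yaw -0.16063471 pix [242.5 156. ] [243.5 215. ]
red 0.065 p [0.5408 0.0499] yaw -0.16063437 pix [242.5 156. ] [243.5 215. ]
red 0.094 p [0.5456 0.0739] yaw -0.16063471 pix [242.5 156. ] [243.5 215. ]
green 0.018 p [0.6524 0.041 ] yaw -0.15517755 pix [326.5 150. ] [324.5 214. ]
green 0.065 p [0.6441 0.0542] yaw -0.15517768 pix [326.5 150. ] [324.5 214. ]
green 0.094 p [0.6389 0.0623] yaw -0.15517697 pix [326.5 150. ] [324.5 214. ]
130 [147, 144, 145, 147, 145, 146, 146, 147, 146, 147, 145, 148, 147, 148, 145, 141, 120, 91, 65, 65, 66, 66, 72, 68, 68, 77, 73, 72, 68, 73, 73, 71, 70, 73, 72, 72, 71, 91, 124, 139, 141, 141, 141, 143, 140]
200 [145, 142, 142, 141, 138, 142, 141, 143, 144, 142, 144, 143, 142, 139, 144, 142, 135, 111, 81, 62, 61, 65, 64, 71, 68, 63, 68, 66, 71, 64, 70, 67, 67, 68, 69, 67, 68, 76, 93, 111, 127, 136, 140, 140, 143]
330 [162, 151, 141, 142, 142, 139, 139, 141, 141, 140, 139, 139, 141, 141, 143, 141, 140, 137, 116, 87, 60, 59, 58, 61, 69, 74, 71, 76, 74, 72, 77, 75, 71, 72, 77, 76, 75, 70, 75, 77, 93, 125, 140, 145, 145]
380 [158, 152, 144, 141, 141, 138, 140, 142, 143, 141, 142, 141, 142, 143, 143, 145, 145, 143, 135, 108, 72, 59, 58, 63, 66, 67, 70, 66, 72, 74, 72, 71, 68, 68, 68, 68, 72, 69, 71, 83, 106, 130, 138, 137, 139]
w2 cam [0.558  0.0474 0.4689]
red 0.018 p [0.5423 0.0753] yaw -0.14708777 pix [238.5  50. ] [239.5 111. ]
red 0.065 p [0.544  0.0724] yaw -0.14708395 pix [238.5  50. ] [239.5 111. ]
red 0.094 p [0.545  0.0706] yaw -0.14708193 pix [238.5  50. ] [239.5 111. ]
green 0.018 p [0.6545 0.0558] yaw -0.16221638 pix [330.5  45. ] [325.5 114. ]
green 0.065 p [0.6445 0.055 ] yaw -0.16221829 pix [330.5  45. ] [325.5 114. ]
green 0.094 p [0.6382 0.0544] yaw -0.16221723 pix [330.5  45. ] [325.5 114. ]
```

Run:
```python
from meas import *
im,c=load("wrist","w1");L=ray(c,[(130,22),(200,22.6),(330,23.8),(380,24.2)],0.05);d=L[3]-L[0];print("lip yaw",np.arctan2(d[1],d[0]))
im,c2=load("wrist","w2")
B=ray(c2,[(254,221),(329.4,203),(344,270),(272,286)],0.06)
th=-0.155;u=np.array([np.cos(th),np.sin(th)]);v=np.array([-u[1],u[0]])
print("lip v",L[:,:2]@v)
print("box",B, "ctr uv",B.mean(0)[:2]@u,B.mean(0)[:2]@v)
for i in range(4): print(np.linalg.norm(B[i]-B[(i+1)%4]),np.arctan2(*(B[(i+1)%4]-B[i])[[1,0]])-th)
im,c=load("top","w2");K=cam("top")
T=ray(K,[(306,163),(323,161),(302,238),(310,238),(140,199)],0.03)[:,:2]
print("wrench/bolt uv",np.c_[T@u,T@v])
# box height check: two views of same top corner (w1 vs w2) - near right corner
def tri(cs,ps):
    A=np.zeros((3,3));b=np.zeros(3)
    for cc,p in zip(cs,ps):
        q=ray(cc,p,0.0)[0];d=q-cc[1];d/=np.linalg.norm(d);M=np.eye(3)-np.outer(d,d);A+=M;b+=M@cc[1]
    return np.linalg.solve(A,b)
print("top view corners uv",(lambda P:np.c_[P@u,P@v])(ray(K,[(239,149),(272,148),(275,182),(242,184)],0.06)[:,:2]))
print("tri TL/TR",tri([K,c2],[(239,149),(329.4,203)]),tri([K,c2],[(242,184),(254,221)]))
```

```text
lip yaw -0.15929989412079507
lip v [0.3373 0.3369 0.3362 0.336 ]
box [[ 0.5342 -0.1049  0.06  ]
 [ 0.6336 -0.0953  0.06  ]
 [ 0.6444 -0.1936  0.06  ]
 [ 0.5442 -0.2029  0.06  ]] ctr uv 0.6050573230384833 -0.056457992439357216
0.09989095359080027 0.2516321779788848
0.09884512332024367 -1.306541512698371
0.10057819173868389 -2.893133059144145
0.09851975351270813 1.8281220223453596
wrench/bolt uv [[ 0.6385 -0.2094]
 [ 0.6541 -0.2604]
 [ 0.4078 -0.236 ]
 [ 0.4121 -0.2602]
 [ 0.4381  0.2734]]
top view corners uv [[ 0.6393  0.0014]
 [ 0.6602 -0.0967]
 [ 0.5595 -0.1235]
 [ 0.5358 -0.0265]]
tri TL/TR [ 0.6337 -0.0972  0.0546] [ 0.5302 -0.1099  0.0428]
```

```bash
cat >> h.py <<'E'
TH=-0.157
U=np.array([np.cos(TH),np.sin(TH)]);V=np.array([-U[1],U[0]])
def P(u,v,z): return [*(u*U+v*V),z]
def st():
    s=sensors.observe();p=s["ee_pos"];f=s["force"]
    return "t %.2f u %.4f v %.4f z %.4f Fu %.1f Fv %.1f Fz %.1f Mz %.2f yaw %.4f"%(s["time"],p[:2]@U,p[:2]@V,p[2],f[:2]@U,f[:2]@V,f[2],s["ft_torque"][2],s["tcp_rot"][2]-TH)
E
python3 - <<'E'
from h import *
O=[-np.pi/2,0,TH+np.pi/2]
ctrl.reach(P(0.70,-0.056,0.16),O);print(st())
claw.set_gripper(0.7)
ctrl.servo_line(P(0.70,-0.056,0.037),feed=0.12);print(st())
ctrl.servo_line(P(0.66,-0.056,0.037),feed=0.05);print(st())
ctrl.servo_line(P(0.643,-0.056,0.037),feed=0.04);print(st())
shot("wrist","w3");shot("top","t3")
E
```

```text
t 5.17 u 0.7001 v -0.0554 z 0.1603 Fu 0.0 Fv -0.3 Fz 0.0 Mz 0.06 yaw 1.5706
t 6.98 u 0.7006 v -0.0561 z 0.0378 Fu -0.4 Fv 0.0 Fz 0.2 Mz -0.03 yaw 1.5708
t 7.93 u 0.6601 v -0.0558 z 0.0370 Fu 0.5 Fv 0.2 Fz -0.2 Mz 0.02 yaw 1.5710
t 8.51 u 0.6427 v -0.0557 z 0.0370 Fu -0.2 Fv 0.3 Fz 1.0 Mz 0.09 yaw 1.5708
```

View pics/w3.png

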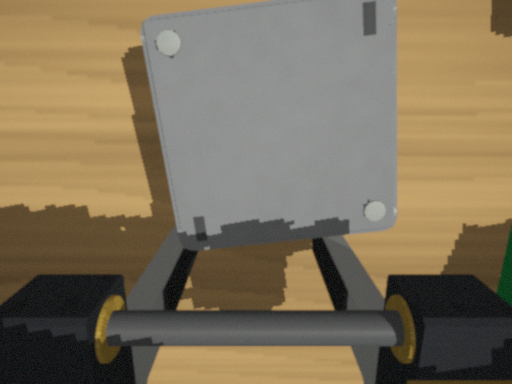

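View pics/t3.png

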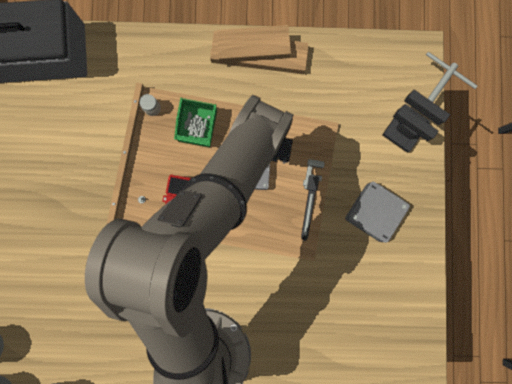

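Run:
```python
from h import *
np.set_printoptions(precision=4,suppress=True)
im,c=load("wrist","w3")
B=ray(c,[(143,19),(397,229),(178,248)],0.06)[:,:2];b=np.c_[B@U,B@V];print(b)
d=b[1]-b[2];print("yaw rel",np.arctan2(d[1],d[0])-np.pi/2,np.hypot(*d));d=b[0]-b[2];print(np.arctan2(d[1],d[0])-np.pi,np.hypot(*d))
print("ctr diag",(b[0]+b[1])/2)
```

```text
[[ 0.5368 -0.0999]
 [ 0.6264  0.0114]
 [ 0.6361 -0.092 ]]
yaw rel 0.09398202397343436 0.10378779055335025
-6.203739398240378 0.09956862556295021
ctr diag [ 0.5816 -0.0443]
```

Run:
```python
from h import *
O=[-np.pi/2,0,TH]
ctrl.servo_line(P(0.675,-0.056,0.037),feed=0.15)
ctrl.servo_line(P(0.675,-0.056,0.13),feed=0.2)
ctrl.reach(P(0.582,-0.135,0.13),O);print(st())
ctrl.servo_line(P(0.582,-0.135,0.037),feed=0.12);print(st())
ctrl.servo_line(P(0.582,-0.10,0.037),feed=0.06);print(st())
ctrl.servo_line(P(0.582,-0.035,0.037),feed=0.05);print(st())
shot("wrist","w4")
ctrl.servo_line(P(0.582,-0.045,0.037),feed=0.1)
ctrl.servo_line(P(0.582,-0.045,0.18),feed=0.2);ctrl.dwell(0.2);print(st())
shot("wrist","w5")
```

```text
t 10.74 u 0.5820 v -0.1347 z 0.1295 Fu -0.8 Fv -0.3 Fz 0.4 Mz 0.04 yaw 0.0024
t 11.67 u 0.5824 v -0.1353 z 0.0376 Fu -0.1 Fv -0.2 Fz 0.4 Mz -0.01 yaw -0.0002
t 12.40 u 0.5822 v -0.0996 z 0.0370 Fu 0.2 Fv 0.2 Fz 1.0 Mz -0.02 yaw 0.0003
t 13.85 u 0.5820 v -0.0348 z 0.0370 Fu -0.8 Fv -0.2 Fz 0.6 Mz 0.04 yaw -0.0001
t 15.22 u 0.5815 v -0.0451 z 0.1790 Fu -1.1 Fv 0.3 Fz -0.5 Mz -0.00 yaw -0.0002
```

View pics/w4.png

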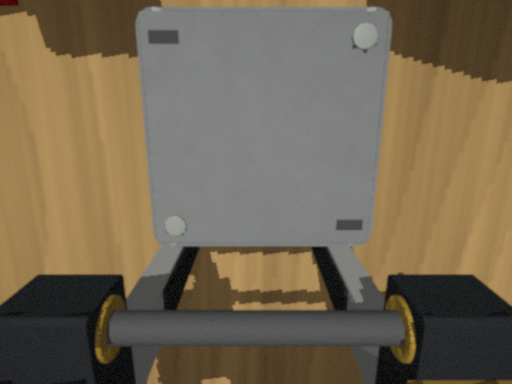

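View pics/w5.png

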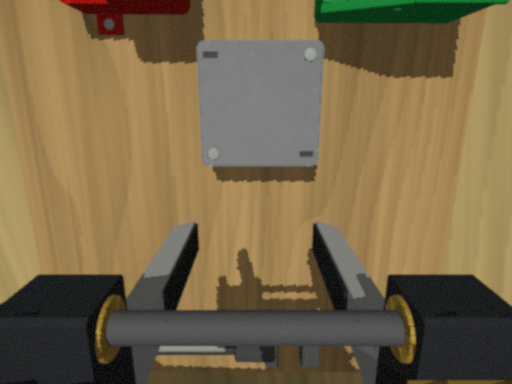

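Run:
```python
from h import *
ctrl.servo_line(P(0.582,0.035,0.18),feed=0.2);ctrl.dwell(0.3);print(st())
shot("wrist","w6")
```

```text
t 16.12 u 0.5820 v 0.0342 z 0.1800 Fu 0.7 Fv 0.5 Fz -0.0 Mz -0.02 yaw -0.0013
```

View pics/w6.png

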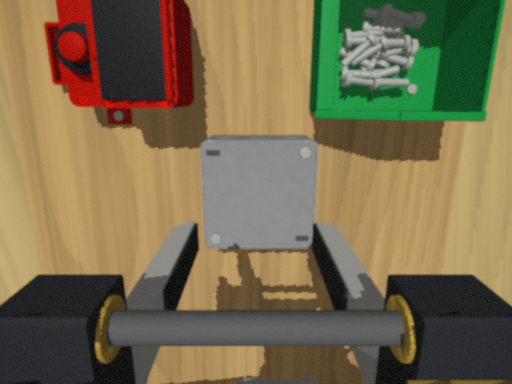

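```bash
cat > m2.py <<'E'
from h import *
np.set_printoptions(precision=4,suppress=True)
def cross(sig,lo,hi,rising):
    # subpixel half-level crossing between lo..hi of 1d signal
    s=sig[lo:hi].astype(float);a,b=s[:3].mean(),s[-3:].mean();t=(a+b)/2
    k=np.where((s[:-1]-t)*(s[1:]-t)<=0)[0]
    if not len(k): return np.nan
    k=k[0];return lo+k+(t-s[k])/(s[k+1]-s[k])
def gapline(name,rows,red=(183,202),green=(300,316),zr=0.018,zg=0.018):
    im,c=load("wrist",name);f=im.astype(float);out=[]
    for ch,(lo,hi),z in ((1,red,zr),(2,green,zg)):
        e=np.array([(cross(f[y,:,ch],lo,hi,1),y) for y in rows]);e=e[~np.isnan(e[:,0])]
        w=ray(c,e,z)[:,:2];uv=np.c_[w@U,w@V];k=np.polyfit(uv[:,1],uv[:,0],1)
        out.append((np.median(uv[:,0]),-k[0],np.std(uv[:,0]-np.polyval(k,uv[:,1])),np.median(e[:,0])))
    return out
E
python3 - <<'E'
from m2 import *
print("z18",gapline("w6",range(20,85)))
im,c=load("wrist","w6");f=im.astype(float)
for lo,hi in ((194,212),(306,324)):
    e=np.array([(cross(f[y,:,2]-f[y,:,0],lo,hi,1),y) for y in range(155,215)])
    w=ray(c,e,0.06)[:,:2];uv=np.c_[w@U,w@V];k=np.polyfit(uv[:,1],uv[:,0],1);print("box",np.median(uv[:,0]),-k[0],e[[0,-1],0])
z=im[60:260,165:345];cv2.imwrite("pics/w6z.png",cv2.resize(z,None,fx=3,fy=3,interpolation=cv2.INTER_NEAREST))
print(im[50,170:200],im[50,300:325])
E
```

```text
z18 [(np.float64(0.5254236688752816), np.float64(-0.07335593998568439), np.float64(0.0013289595560712982), np.float64(192.16666666666666)), (np.float64(0.636013585577703), np.float64(0.0024118185097837305), np.float64(8.008330186722804e-05), np.float64(311.6029411764706))]
box 0.535769724985705 0.00019069662825286005 [200.1207 202.6422]
box 0.6379866862166216 0.0004453607379350393 [317.1667 314.3833]
[[ 11  17 112]
 [ 20  25 101]
 [ 14  19 118]
 [ 20  20 150]
 [ 27  29 155]
 [  8  17 123]
 [  0   2  85]
 [  0   0  74]
 [ 11  11  80]
 [ 11  14  77]
 [ 13   8  77]
 [ 16  14  77]
 [  1   6  70]
 [ 20  14  79]
 [ 10  16  78]
 [  4  10  75]
 [ 15   7  76]
 [  1   2  76]
 [ 19  17  81]
 [  6  19  78]
 [  9  15  78]
 [ 14  30  79]
 [ 30  51  81]
 [ 44  70  89]
 [ 46  72  89]
 [ 51  75  92]
 [ 47  74  91]
 [ 42  71  90]
 [ 44  70  89]
 [ 42  71  89]] [[ 99 154 187]
 [103 160 192]
 [109 163 195]
 [106 162 194]
 [103 157 191]
 [101 154 188]
 [100 154 186]
 [100 153 187]
 [103 158 190]
 [102 157 189]
 [ 96 151 182]
 [ 76 126 147]
 [ 43  88  77]
 [ 31  73  15]
 [ 38  78  25]
 [ 31  74   8]
 [ 33  74  13]
 [ 35  76  21]
 [ 39  88  23]
 [ 48 116  25]
 [ 73 147  42]
 [ 73 153  40]
 [ 75 155  40]
 [ 78 156  44]
 [ 77 155  45]]
```

View pics/w6z.png

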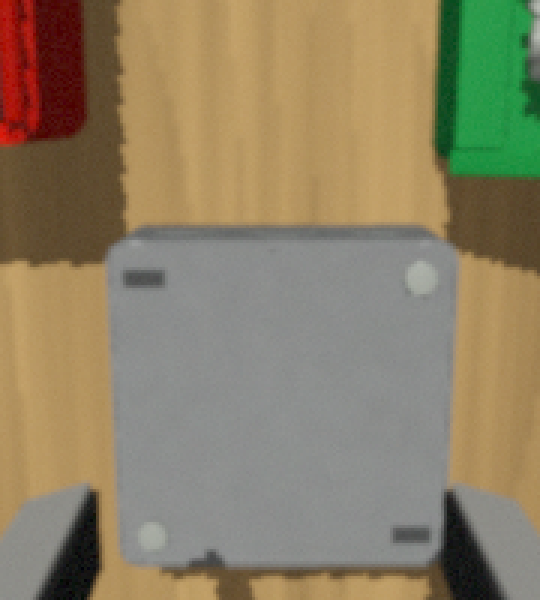

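Run:
```python
from m2 import *
im,c=load("wrist","w6");f=im.astype(float)
for nm,px,z in (("green top",(318.6,50),.065),("red top",(175.3,50),.094),("red bot",(192,50),.018),("green bot",(311.6,50),.018)):
    w=ray(c,px,z)[0,:2];print(nm,w@U,w@V)
r=[];r2=[]
for x in range(225,295):
    r.append((x,cross(f[:,x,2]-f[:,x,0],238,256,1)))
r=np.array(r);r=r[~np.isnan(r[:,1])];w=ray(c,r,0.06)[:,:2];print("trail v",np.median(w@V),"row",np.median(r[:,1]))
w=ray(c,[(260,139),(205,140)],.06)[:,:2];print("lead top v",w@V)
w=ray(c,[(150,107),(400,121)],.094)[:,:2];print("disp/bin entry v",w@V, ray(c,[(400,121)],.075)[:,:2]@V)
```

```text
green top 0.6340745802593521 0.14826112181027848
red top 0.5270541149593774 0.14455360771050227
red bot 0.5257360847666492 0.15442462817499897
green bot 0.6360393221545019 0.1543640417908822
trail v -0.026460581068158545 row 249.68968253968256
lead top v [0.0776 0.0768]
disp/bin entry v [0.1053 0.0949] [0.0937]
```

Run:
```python
from h import *
O=[-np.pi/2,0,TH+np.pi/2]
ctrl.reach(P(0.665,0.02,0.16),O)
ctrl.servo_line(P(0.665,0.02,0.037),feed=0.12);print(st())
ctrl.servo_line(P(0.640,0.02,0.037),feed=0.04);print(st())
ctrl.servo_line(P(0.665,0.02,0.037),feed=0.12)
ctrl.servo_line(P(0.665,0.02,0.18),feed=0.2)
ctrl.reach(P(0.582,0.035,0.18),[-np.pi/2,0,TH]);ctrl.dwell(0.3);print(st())
shot("wrist","w7")
from m2 import *
im,c=load("wrist","w7");f=im.astype(float)
for lo,hi in ((185,212),(300,324)):
    e=np.array([(cross(f[y,:,2]-f[y,:,0],lo,hi,1),y) for y in range(155,215)])
    w=ray(c,e,0.06)[:,:2];uv=np.c_[w@U,w@V];k=np.polyfit(uv[:,1],uv[:,0],1);print("box",np.median(uv[:,0]),-k[0],e[[0,-1],0])
```

```text
t 18.67 u 0.6655 v 0.0200 z 0.0378 Fu 0.5 Fv -1.0 Fz 1.0 Mz 0.04 yaw 1.5707
t 19.44 u 0.6399 v 0.0200 z 0.0370 Fu -0.3 Fv -0.3 Fz -0.3 Mz 0.00 yaw 1.5709
t 22.32 u 0.5821 v 0.0348 z 0.1800 Fu 0.0 Fv 0.0 Fz -0.1 Mz 0.02 yaw 0.0001
box 0.5292843252481234 0.001503051497468448 [192.4951 195.4355]
box 0.6315422553165558 0.00044918221006802445 [309.7667 307.1722]
```

View pics/w7.png

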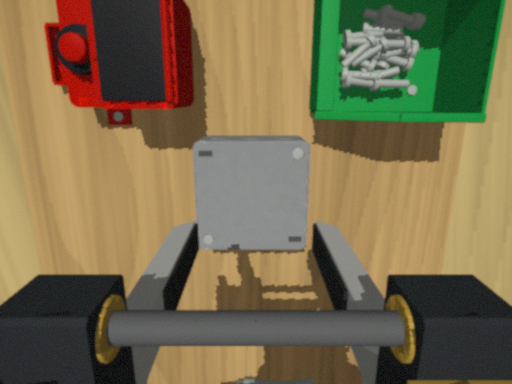

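Run:
```python
from h import *
O=[-np.pi/2,0,TH]
ctrl.servo_line(P(0.5806,-0.06,0.18),feed=0.2)
ctrl.servo_line(P(0.5806,-0.06,0.037),feed=0.15,ori=O);print(st())
for v in (-0.037,-0.02,0.0,0.015,0.03,0.045,0.06,0.075,0.09):
    ctrl.servo_line(P(0.5806,v,0.037),feed=0.05);print(st())
    f=sensors.observe()["force"]
    if np.hypot(*f[:2])>12: print("STOP");break
shot("wrist","w8");shot("side","s8")
```

```text
t 24.09 u 0.5811 v -0.0601 z 0.0377 Fu 0.7 Fv -0.2 Fz -0.7 Mz 0.02 yaw 0.0000
t 24.70 u 0.5806 v -0.0368 z 0.0370 Fu 0.5 Fv 0.3 Fz 0.2 Mz 0.02 yaw 0.0005
t 25.19 u 0.5805 v -0.0192 z 0.0369 Fu -0.2 Fv 1.2 Fz -0.4 Mz 0.03 yaw 0.0008
t 25.74 u 0.5806 v 0.0007 z 0.0370 Fu -0.2 Fv 0.3 Fz 1.0 Mz 0.03 yaw 0.0008
t 26.19 u 0.5806 v 0.0158 z 0.0370 Fu 0.2 Fv 0.3 Fz 0.2 Mz -0.02 yaw 0.0008
t 26.64 u 0.5806 v 0.0308 z 0.0369 Fu 0.0 Fv -0.6 Fz 0.5 Mz 0.01 yaw 0.0009
t 27.09 u 0.5806 v 0.0457 z 0.0369 Fu 0.1 Fv 0.6 Fz -0.6 Mz 0.03 yaw 0.0009
t 27.54 u 0.5806 v 0.0608 z 0.0369 Fu 1.0 Fv -1.0 Fz 0.6 Mz -0.04 yaw 0.0009
t 27.99 u 0.5805 v 0.0758 z 0.0369 Fu 0.7 Fv -0.1 Fz -0.5 Mz 0.02 yaw 0.0009
t 28.44 u 0.5806 v 0.0907 z 0.0369 Fu 0.0 Fv -0.2 Fz 0.9 Mz 0.04 yaw 0.0008
```

View pics/w8.png

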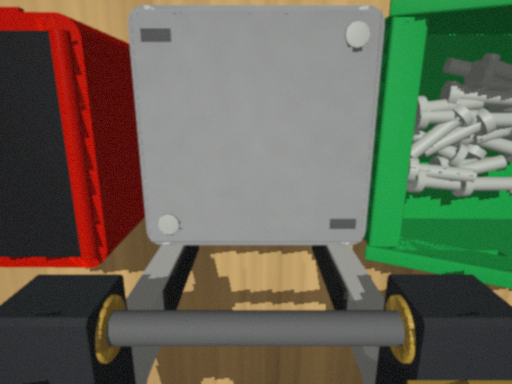

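Run:
```python
from h import *
go=True
for v in (0.11,0.13,0.15,0.17,0.19,0.205,0.215):
    ctrl.servo_line(P(0.5806,v,0.037),feed=0.05);print(st())
    if np.hypot(*sensors.observe()["force"][:2])>12: go=False;print("STOP");break
v=0.215
while go and v<0.236:
    v+=0.0015;ctrl.servo_line(P(0.5806,v,0.037),feed=0.015);print(st())
    if -(sensors.observe()["force"][:2]@V)>8: break
shot("wrist","w9")
```

```text
t 29.09 u 0.5805 v 0.1107 z 0.0369 Fu 0.1 Fv 0.7 Fz -0.0 Mz 0.03 yaw 0.0009
t 29.64 u 0.5805 v 0.1306 z 0.0370 Fu -0.3 Fv 0.4 Fz -0.1 Mz 0.01 yaw 0.0007
t 30.19 u 0.5805 v 0.1507 z 0.0369 Fu -0.0 Fv 0.4 Fz 0.6 Mz -0.01 yaw 0.0007
t 30.74 u 0.5805 v 0.1707 z 0.0369 Fu -0.8 Fv -0.2 Fz 0.4 Mz 0.01 yaw 0.0008
t 31.29 u 0.5805 v 0.1907 z 0.0369 Fu 0.7 Fv -0.2 Fz 0.6 Mz -0.01 yaw 0.0007
t 31.74 u 0.5805 v 0.2057 z 0.0369 Fu 0.0 Fv 0.2 Fz -0.2 Mz -0.01 yaw 0.0008
t 32.09 u 0.5805 v 0.2157 z 0.0369 Fu -0.1 Fv 0.4 Fz -0.3 Mz -0.02 yaw 0.0008
t 32.34 u 0.5806 v 0.2167 z 0.0370 Fu -0.5 Fv 0.6 Fz -0.9 Mz 0.00 yaw 0.0001
t 32.59 u 0.5806 v 0.2178 z 0.0370 Fu 0.1 Fv -2.9 Fz -0.5 Mz -0.01 yaw -0.0002
t 32.84 u 0.5806 v 0.2195 z 0.0370 Fu 0.7 Fv -3.0 Fz 0.4 Mz -0.08 yaw -0.0000
t 33.09 u 0.5806 v 0.2212 z 0.0370 Fu 0.2 Fv -2.0 Fz -0.6 Mz -0.08 yaw 0.0001
t 33.34 u 0.5806 v 0.2228 z 0.0370 Fu -0.8 Fv -0.9 Fz -0.4 Mz -0.05 yaw 0.0002
t 33.59 u 0.5806 v 0.2243 z 0.0370 Fu 0.1 Fv -1.8 Fz -0.5 Mz -0.04 yaw 0.0002
t 33.84 u 0.5806 v 0.2257 z 0.0370 Fu 0.6 Fv -1.5 Fz -0.9 Mz -0.10 yaw 0.0002
t 34.09 u 0.5805 v 0.2259 z 0.0370 Fu -2.5 Fv -8.3 Fz 1.7 Mz 0.01 yaw -0.0008
```

View pics/w9.png

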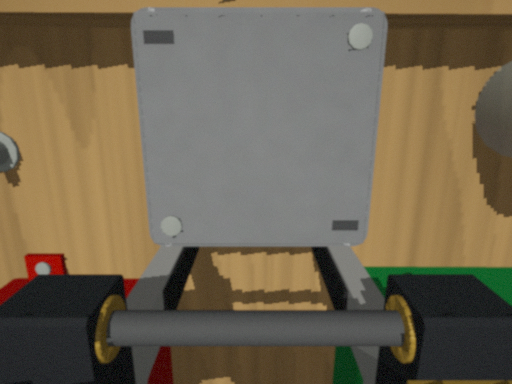

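Run:
```python
from h import *
v=0.2275
for i in range(4):
    v+=0.001;ctrl.servo_line(P(0.5806,v,0.037),feed=0.01);ctrl.dwell(0.15);print(st())
    if -(sensors.observe()["force"][:2]@V)>18: break
shot("wrist","w10a")
ctrl.servo_line(P(0.5806,0.20,0.037),feed=0.08)
ctrl.servo_line(P(0.5806,0.20,0.18),feed=0.2);ctrl.dwell(0.2);print(st())
shot("wrist","w10");shot("top","t10")
ctrl.servo_line(P(0.5806,0.24,0.18),feed=0.2);ctrl.dwell(0.2);shot("wrist","w11");print(st())
```

```text
t 34.59 u 0.5804 v 0.2259 z 0.0370 Fu -1.9 Fv -14.1 Fz 4.4 Mz 0.01 yaw -0.0018
t 34.99 u 0.5803 v 0.2260 z 0.0370 Fu -3.7 Fv -17.9 Fz 7.0 Mz 0.09 yaw -0.0024
t 35.39 u 0.5803 v 0.2260 z 0.0370 Fu -5.1 Fv -22.1 Fz 7.8 Mz 0.11 yaw -0.0031
t 37.04 u 0.5802 v 0.1998 z 0.1790 Fu -0.6 Fv 0.2 Fz -0.3 Mz -0.01 yaw -0.0001
t 37.74 u 0.5807 v 0.2392 z 0.1801 Fu -0.3 Fv 0.3 Fz 0.0 Mz -0.03 yaw -0.0011
```

View pics/w10.png

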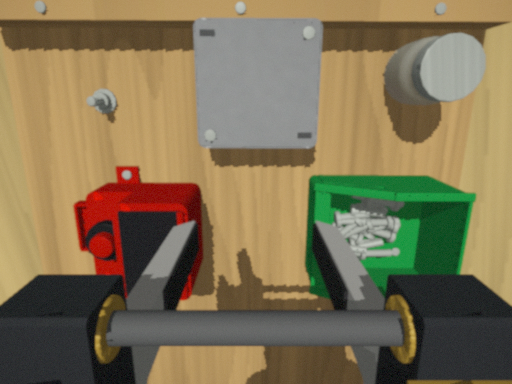

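View pics/w11.png

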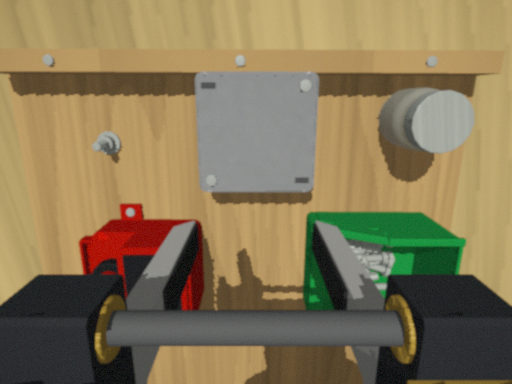

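Run:
```python
from m2 import *
im,c=load("wrist","w11");f=im.astype(float)
L=np.array([(x,cross(f[:,x,2],62,82,1)) for x in list(range(70,180))+list(range(330,385))]);L=L[~np.isnan(L[:,1])]
w=ray(c,L,0.05)[:,:2];k=np.polyfit(w@U,w@V,1);print("lip slope",k[0],"v@.58",np.polyval(k,.58))
T=np.array([(x,cross(f[:,x,2]-f[:,x,0],184,202,1)) for x in range(220,295)]);T=T[~np.isnan(T[:,1])]
w=ray(c,T,0.06)[:,:2];q=np.polyfit(w@U,w@V,1);print("trail slope",q[0],"v",np.polyval(q,.58),"lip-trail",np.polyval(k,.58)-np.polyval(q,.58))
z=im[45:110,170:345];cv2.imwrite("pics/w11z.png",cv2.resize(z,None,fx=4.5,fy=4.5,interpolation=cv2.INTER_NEAREST))
```

```text
lip slope -0.003605391224004354 v@.58 0.3378798863664727
trail slope 0.00042261892308617064 v 0.2351635485741619 lip-trail 0.10271633779231079
```

View pics/w11z.png

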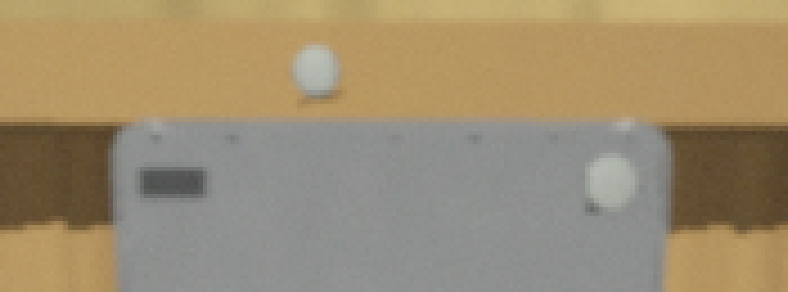

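View pics/t10.png

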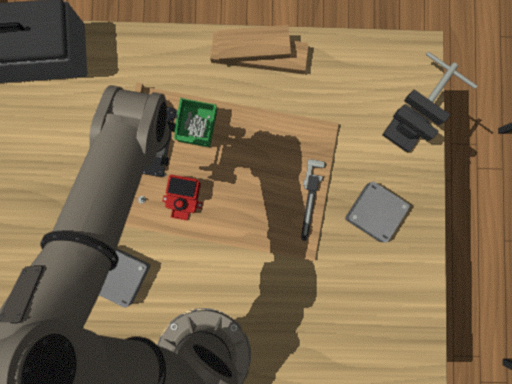

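Run:
```python
from h import *
print(st());job.hand_in()
```

```text
t 37.74 u 0.5807 v 0.2392 z 0.1801 Fu -0.3 Fv 0.3 Fz 0.0 Mz -0.03 yaw -0.0011
the job is handed in; nothing more can be done
```

I pushed the electrical box through the gap until it seated against the lip, raised the hand clear and handed in at 37.7 s. The hand-in gave no verdict.

- **How it went:** I squared and centred the box with pushes from the far side and the right side. It then went straight through the gap with two fingers on its trailing side, and no contact force showed in the readings between steps. I pressed it against the lip with about 22 N.
- **Seating:** in the final wrist view, the lip face to the box's trailing side measured 102.7 mm, against 102 mm for full contact. The lip and box directions differ by about 0.004 rad (about 0.4 mm over the side). I took that as measurement noise and did not push again.
- **Other objects:** the dispenser, bin, wrench, bolt and jar look unmoved in the last pictures. I judged that by eye and did not measure it. The hand was never near the dispenser's button.
- **Checks that disagreed:** the gap measured 107.0 mm from the top edges and about 110 mm from the foot edges, but both gave the same centre line. A rough two-view check of the box's top height gave 43 and 55 mm. I used the 60 mm from the text instead, and the box's width then measured 102.2 mm.

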